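Tug-test two press-fit pins and flag the loose ones

ROBOT

A 6-joint arm with a two-finger parallel gripper is mounted at the origin on the work surface. World frame = base frame: x ahead of the robot, y to its left, z up, the work surface at z = 0. Lengths are in m, angles in rad, forces in N, time in s.
With the tool pointing down it reaches from about 0.375 to 0.975 m from the base axis. Payload 3.8 kg.
Tool frame: the origin (TCP) lies midway between the tips of the shut fingers; the grasp point (between the pads) lies bot.grasp_offset behind it (bot.grasp_offset is the distance from the TCP to the grasp point, in m); z points along the fingers, y is the direction in which the jaws open and shut (so a half turn about z gives the same grasp; the last joint's range is limited). The gripper opens to 85 mm and grips with 20 to 120 N. Pads are 22 mm wide; open, the fingers measure 114 mm over their backs; the gripper's body (76 mm by 85 mm) begins 54 mm behind the grasp point. The pads swing forward as they close: fully open they stand 13 mm farther back than shut.
Start: joints at [-1.246, 0.264, 1.604, -0, 1.274, -0.037], TCP at [0.239, -0.631, 0.231] pointing down, gripper open.
Joint ranges: [-2.63, 2.63], [-0.94, 2.18], [0.31, 2.57], [-1.31, 4.45], [0, 2.66], [-2.55, 2.55]. Speed limits (rad/s): [2.57, 2.57, 3.14, 3.14, 3.14, 3.14].

INTERFACE

Orientations are given as a rotation vector (axis times angle).
In Python, from workcell import read_state, viewer, job, bot gives the robot as it stands.
- The arm moves only by the shell command python3 -m crank 'ROWS' [FORCE]. ROWS is text: rows parted by semicolons, each of 7 numbers parted by spaces: the shift along the tool's x, y, z in mm, then the turn, a rotation vector about the tool's x, y, z in rad, then the closure in counts, from 0 (fully open) to 255 (shut). A call has 1 to 20 rows; each row is the pose to reach, as a shift and turn from the pose commanded when the call began, along the tool's axes at that moment; what a row does not reach only later rows make up. A row lasts 1/8 s, in which the tool goes at most 62.5 mm and 10.7 degrees, less where a joint would pass 70% of its speed; a pose out of reach is approached as far as the arm can. A call with a gripper value outside its range is refused whole. The fingers move at their own pace and stop on an object; FORCE is the grip in N (left out, the last holds). Time passes only in rows, so rows that repeat a pose let the fingers close. It gives the time, the measured TCP pose, the force and the opening at its end, in the units of the state.
- read_state(): the state, without advancing time (a new reading comes with each control period).
- viewer.read_camera(name): name is "side" or "top"; returns a dict with "pixels" (420x560x3 uint8, red, green, blue), "vertical_fov" (degrees; the focal length in pixels is half the picture's height over the tangent of half this angle, whatever the lens; pixels are square), "cx", "cy" (the principal point, pixels), "view" (4x4, takes a point from world to camera coordinates). Camera axes: x right, y up, looking along -z (the intrinsics and any distortion apply to the point x, -y, -z); pixel columns grow to the right and rows downward; lengths in m; the calibration is good to about 2 mm. A picture is of the moment at which its call begins. There is no depth.
- job.finish_job(): hands the job in, once; it reports no verdict.
The state is a dict: "time": time; "q": joint angles; "joint_vel": joint speeds; "joint_torque": joint torques, N m; "tool_pos": TCP position; "tcp_rot": TCP orientation; "wrist_force": force on the tool from outside, world axes, zero at the start; "torque": the same for the moment, N m; "width": opening from 0.0 (shut) to 1.0 (fully open).
Only numpy, scipy, OpenCV 4.12 (cv2) and the standard library are available. Lean on these libraries where they do the work, as an engineer would, in place of code of your own. Each camera call takes 0.05 s, during which the arm holds its last target.

TASK

Tug-test the press-fit pins of the two pull testers: draw each pin's black pull plate straight out until its orange drag pointer stands in the green band, never into the red, and let the plate go back. If a pin slides out of its bush instead of holding, pull it a good centimetre out of the bush, leave it out, and push that tester's red reject flag right over to the back; leave the flag of a pin that holds as it is. Leave everything else on the table alone.

Things in the scene. Friction and masses are not known exactly. Their poses are not given: they have to be found in the camera images.
- station_a: pull tester with blue housing, fixed to the table. Origin: on the table under the housing's middle; -x is the pull direction, z up. Steel foot 130 x 100 x 10 mm (x, y, z); housing 90 x 80 mm, top 70 mm above the table, front face at x = -45 mm; on its top a scale (y = 6 to 36 mm) and a red flag (y = -20 mm). Out of the front come a bush, in it a brass pin with a pull plate.
- bush_a (a point): centre of the front end of the blue tester's aluminium bush: 26 mm diameter, axis along x, 40 mm above the table, standing 8 mm out of the housing's front (x = -53 mm) when home. A spring lets it travel up to 45 mm towards -x at 0.5 N per mm and draws it back home when let go.
- plate_a (a point): point on the back face (towards the housing) of the blue tester's upright black pull plate, on its centre line, 85 mm above the table; at x = -97 mm when home; moves with the pin. Plate 6 mm thick (x), 50 mm wide (y), from 30 to 100 mm above the table. Behind it 44 mm are free up to the bush; fingers fit there above the pin (10 mm diameter, top at 45 mm).
- pin_a (a joint): how far the blue tester's brass pin has slid out of its bush, m: 0 fully in, at most 0.030. A sound pin has about 2 mm of play, then holds. A loose pin slides out at about 5 N of pull (after the bush has come some 10 mm) and stays where it is left. Sound and loose pins look alike; none, one or both may be loose.
- pointer_a (a joint): orange drag pointer on the blue tester's scale, m: the largest travel the bush has had towards -x (it starts at 0 to 6 mm); it stays there when the bush goes back. 0.5 N per mm: white part 0 to 0.020 (under 10 N), green band 0.020 to 0.032 (10 to 16 N), red beyond. It cannot be pushed by hand.
- flag_a (a joint): red reject flag of the blue tester, rad: paddle 26 mm wide (y), 5 mm thick, its top 50 mm from a hinge at x = 20, y = -20, z = 77 mm in the tester's frame. At 0 it leans 0.55 rad towards the pull plate (-x), at its stop, 1.1, as far to the back (+x); starts at 0 to 0.12; stays where it is left; moves with 1 to 3 N of push.
- flagtop_a (a point): middle of the upper edge of the blue tester's red flag, 50 mm from its hinge.
- station_b: pull tester with white housing, fixed to the table. Origin: on the table under the housing's middle; -x is the pull direction, z up. Steel foot 130 x 100 x 10 mm (x, y, z); housing 90 x 80 mm, top 70 mm above the table, front face at x = -45 mm; on its top a scale (y = 6 to 36 mm) and a red flag (y = -20 mm). Out of the front come a bush, in it a brass pin with a pull plate.
- bush_b (a point): centre of the front end of the white tester's aluminium bush: 26 mm diameter, axis along x, 40 mm above the table, standing 8 mm out of the housing's front (x = -53 mm) when home. A spring lets it travel up to 45 mm towards -x at 0.5 N per mm and draws it back home when let go.
- plate_b (a point): point on the back face (towards the housing) of the white tester's upright black pull plate, on its centre line, 85 mm above the table; at x = -97 mm when home; moves with the pin. Plate 6 mm thick (x), 50 mm wide (y), from 30 to 100 mm above the table. Behind it 44 mm are free up to the bush; fingers fit there above the pin (10 mm diameter, top at 45 mm).
- pin_b (a joint): how far the white tester's brass pin has slid out of its bush, m: 0 fully in, at most 0.030. A sound pin has about 2 mm of play, then holds. A loose pin slides out at about 5 N of pull (after the bush has come some 10 mm) and stays where it is left. Sound and loose pins look alike; none, one or both may be loose.
- pointer_b (a joint): orange drag pointer on the white tester's scale, m: the largest travel the bush has had towards -x (it starts at 0 to 6 mm); it stays there when the bush goes back. 0.5 N per mm: white part 0 to 0.020 (under 10 N), green band 0.020 to 0.032 (10 to 16 N), red beyond. It cannot be pushed by hand.
- flag_b (a joint): red reject flag of the white tester, rad: paddle 26 mm wide (y), 5 mm thick, its top 50 mm from a hinge at x = 20, y = -20, z = 77 mm in the tester's frame. At 0 it leans 0.55 rad towards the pull plate (-x), at its stop, 1.1, as far to the back (+x); starts at 0 to 0.12; stays where it is left; moves with 1 to 3 N of push.
- flagtop_b (a point): middle of the upper edge of the white tester's red flag, 50 mm from its hinge.
- spare_pin: spare brass pin lying on the table, 90 mm long, 16 mm thick; origin under its middle, x along it. A bystander.
- spare_bush: spare aluminium bush standing on end, 28 mm across, 30 mm tall; origin under its middle. A bystander.
- jar: amber glass jar with white cap, 60 mm across, 85 mm tall; origin under its middle. A bystander.
- dish: flat glass dish, 90 mm across, 18 mm tall; origin under its middle. A bystander.
- weight: brass calibration weight with a knob, 44 mm across, 56 mm tall; origin under its middle. A bystander.
- driver: black-handled screwdriver lying down, 170 mm long; x along it. A bystander.
There are look-alikes about, which are no part of the job. What is shaped like the station_b but purple or turquoise is not meant.

How it is judged:
By the outcome, as a careful person would: the job done as asked, in the order asked, and still so for the second after the job is handed in, with the robot touching nothing.
It also fails if it takes over 56 s, if anything falls off the work surface, if the arm or the gripper's body presses on something with over 40 N, if the wrist force passes 120 N, or if a joint passes its speed limit or range.

## Working session

There is one attempt and no reset: what is moved stays moved. The work goes in short steps, Python scripts to look and compute and a shell command to move; the robot and the scene stay as the last step left them, time stands still between calls to the robot, and variables do not carry over. Pictures are saved under pics/ and viewed, and the job is handed in when it is done.

```bash
ls; mkdir -p pics; python3 - <<'E'
from workcell import read_state, viewer, job, bot
import cv2
print(read_state(), bot.grasp_offset)
for n in("side","top"):
    c=viewer.read_camera(n); cv2.imwrite(f"pics/{n}0.png",c["pixels"][:,:,::-1]); print({k:v for k,v in c.items() if k!="pixels"})
E
```

```text
pics
{'time': 0.0, 'q': array([-1.24589688e+00,  2.64749283e-01,  1.60537443e+00, -8.41292888e-06,
        1.27372292e+00, -3.68784446e-02]), 'joint_vel': array([-0.0005068 ,  0.00036776,  0.00068296,  0.00024542,  0.00225991,
        0.00249199]), 'joint_torque': array([-5.01892919e-04, -5.15113306e+01, -3.67313612e+01, -2.27574367e-05,
        1.28411743e-02,  1.00665852e-05]), 'tool_pos': array([ 0.23868104, -0.63060217,  0.22996442]), 'tcp_rot': array([-3.08814106e+00, -5.64788064e-01,  5.20247948e-04]), 'wrist_force': array([ 0.18240336,  0.35720764, -0.37629175]), 'torque': array([-0.04108738, -0.00293243,  0.03137348]), 'width': 0.9983903288044214} 0.0187
{'vertical_fov': 46.99526738192408, 'cx': 283.23206270581613, 'cy': 211.5943550517314, 'view': array([[ 0.94154224, -0.33643116,  0.01767172, -0.55416811],
       [ 0.25051411,  0.73423688,  0.63098248, -0.20860606],
       [-0.2252574 , -0.58966964,  0.77559579, -1.32621006],
       [ 0.        ,  0.        ,  0.        ,  1.        ]])}
{'vertical_fov': 49.17407922758847, 'cx': 282.60156096251364, 'cy': 210.1184560435386, 'view': array([[ 0.01419622, -0.99986812, -0.00788682, -0.00582796],
       [ 0.98959682,  0.01292016,  0.14328716, -0.60393973],
       [-0.14316636, -0.00983891,  0.98964973, -1.44905682],
       [ 0.        ,  0.        ,  0.        ,  1.        ]])}
```

View pics/side0.png

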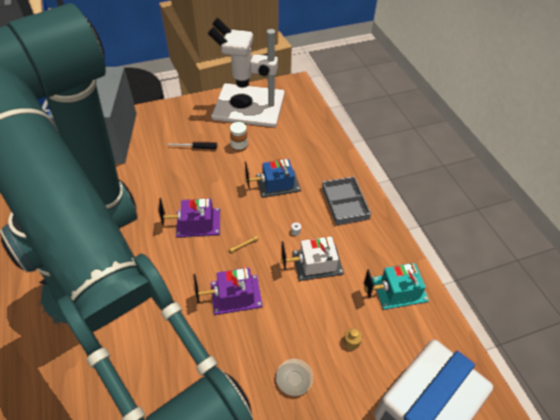

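View pics/top0.png

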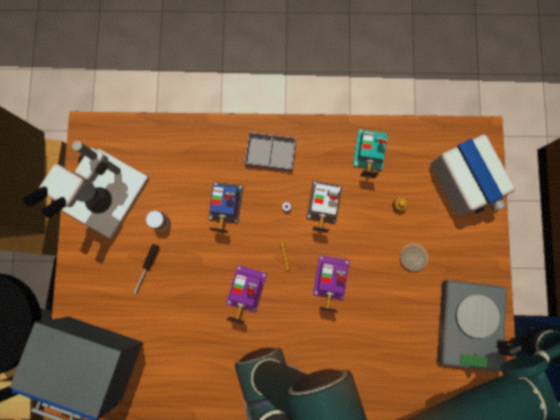

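```bash
python3 - <<'E'
import cv2, numpy as np
t=cv2.imread("pics/top0.png"); s=cv2.imread("pics/side0.png")
f=lambda im,x,y,w=70,h=72:cv2.resize(im[y:y+h,x:x+w],None,fx=5.5,fy=4*5.5/4,interpolation=cv2.INTER_CUBIC)
cv2.imwrite("pics/zt.png",np.hstack([f(t,190,172),f(t,290,172)]))
cv2.imwrite("pics/zs.png",np.hstack([f(s,238,140),f(s,276,222)]))
E
```

```text
(no output)
```

View pics/zt.png

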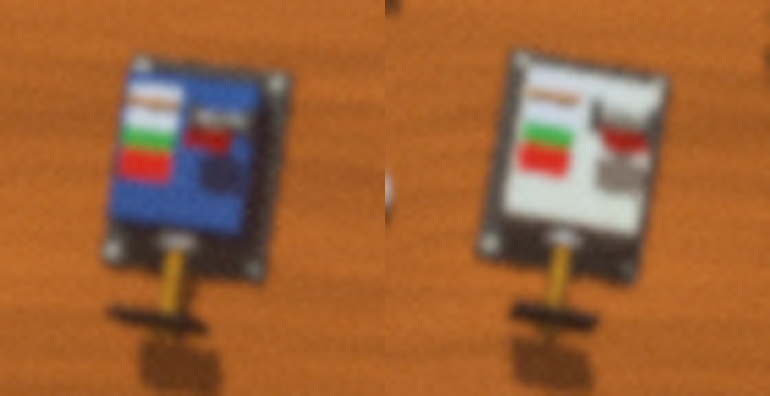

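View pics/zs.png

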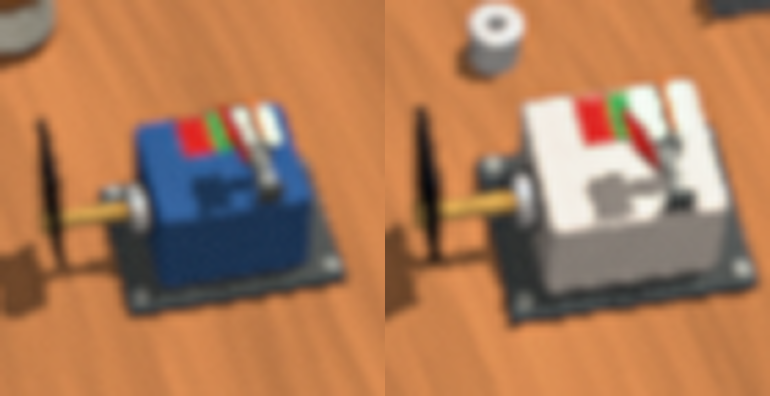

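```bash
cat > h.py <<'E'
import numpy as np, cv2
from workcell import read_state, viewer, job, bot
def par(c):
    f=210/np.tan(np.radians(c["vertical_fov"]/2)); return f,c["cx"],c["cy"],c["view"]
def ray(c,u,v):
    f,cx,cy,V=par(c); R=V[:3,:3];t=V[:3,3]
    d=R.T@np.array([(u-cx)/f,-(v-cy)/f,-1]); return -R.T@t,d
def onz(c,u,v,z):
    o,d=ray(c,u,v); return o+d*(z-o[2])/d[2]
def proj(c,P):
    f,cx,cy,V=par(c); p=(V[:3,:3]@np.atleast_2d(P).T).T+V[:3,3]
    return np.c_[cx+f*p[:,0]/-p[:,2],cy-f*p[:,1]/-p[:,2]]
def kabsch2(M,W):
    m=M.mean(0);w=W.mean(0);a=M-m;b=W-w
    th=np.arctan2((a[:,0]*b[:,1]-a[:,1]*b[:,0]).sum(),(a*b).sum())
    R=np.array([[np.cos(th),-np.sin(th)],[np.sin(th),np.cos(th)]])
    return th,w-R@m,(R@M.T).T+w-R@m-W
def st2w(pose,P):
    x,y,th=pose;P=np.atleast_2d(P);c,s=np.cos(th),np.sin(th)
    return np.c_[x+c*P[:,0]-s*P[:,1],y+s*P[:,0]+c*P[:,1],P[:,2]]
E
python3 - <<'E'
from h import *
cs={n:viewer.read_camera(n) for n in("top","side")}
top=cs["top"]
foot=np.array([[65,50],[65,-50],[-65,-50],[-65,50]])/1e3
Z={"a":((190,172),[(132,55),(291,73),(264,283),(102,266)]),
   "b":((290-70,172),[(513,48),(671,74),(637,283),(475,258)])}
for k,(o,pts) in Z.items():
    W=np.array([onz(top,o[0]+(u+.5)/5.5-.5,o[1]+(v+.5)/5.5-.5,.01)[:2] for u,v in pts])
    th,t,r=kabsch2(foot,W); print(k,t,th,(r*1e3).round(1).tolist())
    pose=(*t,th)
    P=np.array([[65,50,10],[65,-50,10],[-65,-50,10],[-65,50,10],[-45,40,70],[45,40,70],[45,-40,70],[-45,-40,70],[-97,-25,100],[-97,25,100],[-103,25,100],[-103,-25,100],[-97,-25,30],[-53,0,40]])/1e3
    for n in cs:
        im=cs[n]["pixels"][:,:,::-1].copy(); uv=proj(cs[n],st2w(pose,P)); c=uv.mean(0).astype(int)
        x0,y0=c-36; z=cv2.resize(im[y0:y0+72,x0:x0+72],None,fx=5.5,fy=5.5,interpolation=cv2.INTER_CUBIC)
        for u,v in uv: cv2.circle(z,(int((u-x0+.5)*5.5),int((v-y0+.5)*5.5)),3,(0,255,255),-1)
        Z[k]=Z[k]+(z,)
cv2.imwrite("pics/ov.png",np.hstack([Z["a"][2],Z["b"][2]]));cv2.imwrite("pics/ov2.png",np.hstack([Z["a"][3],Z["b"][3]]))
E
```

```text
a [0.63285481 0.19380494] -0.09960296348076118 [[-0.1, 1.1], [-0.1, -0.9], [-0.4, -0.8], [0.6, 0.6]]
b [ 0.63924459 -0.13466583] -0.15944597439089267 [[0.2, 1.7], [-0.7, -0.8], [-0.7, -1.1], [1.3, 0.1]]
```

View pics/ov.png

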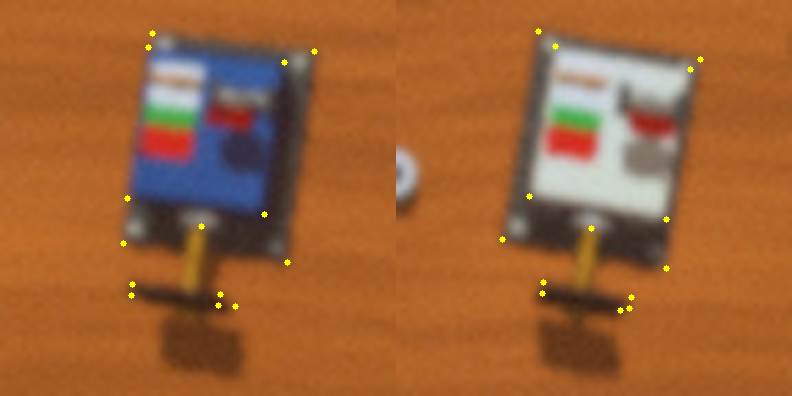

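View pics/ov2.png

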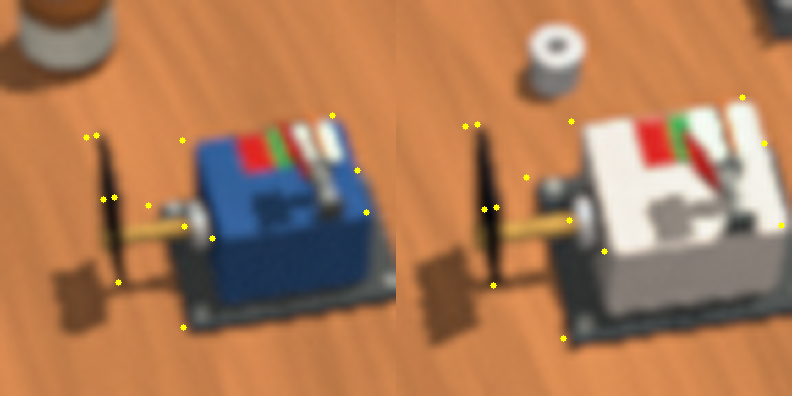

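```bash
cat >> h.py <<'E'
from scipy.spatial.transform import Rotation as Ro
A=(0.6329,0.1938,-0.0996); B=(0.6392,-0.1347,-0.1594)
def go(pose,P,yaw=None):
    """tool-frame shift (mm) and tool z turn to get TCP to station-frame point P (mm), tool x along station x"""
    s=read_state(); R=Ro.from_rotvec(s["tcp_rot"]); w=st2w(pose,np.array(P)/1e3)[0]
    d=R.inv().apply(w-s["tool_pos"])*1e3
    want=Ro.from_euler("z",pose[2])*Ro.from_euler("x",np.pi)
    print("world",w.round(4),"shift",d.round(1),"turn",(R.inv()*want).as_rotvec().round(4),"t",s["time"],"F",s["wrist_force"].round(2))
E
python3 -c "
from h import *
go(A,(-80,0,160))"
```

```text
world [0.5533 0.2018 0.16  ] shift [ 588.9 -667.3   71.4] turn [-1.500e-03  3.000e-04  4.614e-01] t 0.2 F [-0.21  1.41 -0.63]
```

```bash
python3 -m crank '0 0 0 0 0 0.15 255; 589 -667 0 0 0 0.461 255; 589 -667 0 0 0 0.461 255; 589 -667 0 0 0 0.461 255; 589 -667 0 0 0 0.461 255; 589 -667 0 0 0 0.461 255; 589 -667 0 0 0 0.461 255; 589 -667 0 0 0 0.461 255; 589 -667 0 0 0 0.461 255; 589 -667 0 0 0 0.461 255; 589 -667 0 0 0 0.461 255; 589 -667 0 0 0 0.461 255; 589 -667 0 0 0 0.461 255; 589 -667 0 0 0 0.461 255; 589 -667 0 0 0 0.461 255; 589 -667 71 0 0 0.461 255; 589 -667 71 0 0 0.461 255; 589 -667 71 0 0 0.461 255'; python3 - <<'E'
from h import *
go(A,(-80,0,160))
s=read_state(); zs=[]
for n in("top","side"):
    c=viewer.read_camera(n); cv2.imwrite(f"pics/{n}1.png",c["pixels"][:,:,::-1])
    u,v=proj(c,s["tool_pos"])[0]; x0,y0=int(u)-35,int(v)-40
    z=cv2.resize(c["pixels"][y0:y0+100,x0:x0+70,::-1],None,fx=5.5,fy=5.5,interpolation=cv2.INTER_CUBIC)
    cv2.circle(z,(int((u-x0+.5)*5.5),int((v-y0+.5)*5.5)),3,(0,255,255),-1); zs.append(z)
cv2.imwrite("pics/hov.png",np.hstack(zs))
E
```

```text
time: 2.45
tool_pos: [0.5529, 0.2004, 0.1595]
tcp_rot: [3.137, -0.156, -0.004]
wrist_force: [-0.5, 0.7, 0.4]
width: 0.002
world [0.5533 0.2018 0.16  ] shift [ 0.3 -1.4 -0.5] turn [0.0013 0.0023 0.0004] t 2.45 F [-0.51  0.68  0.36]
```

View pics/hov.png

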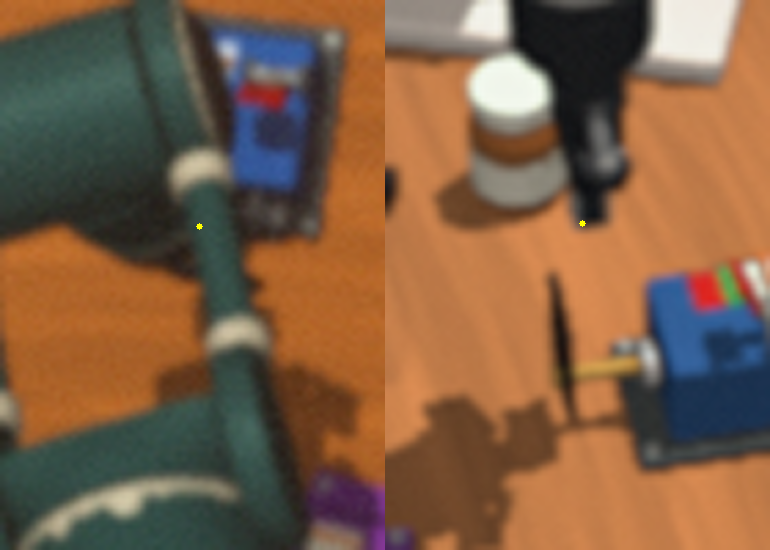

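```bash
python3 -m crank '0 0 40 0 0 0 255; 0 0 70 0 0 0 255; 0 0 95 0 0 0 255; 0 0 95 0 0 0 255; 0 0 95 0 0 0 255'; python3 - <<'E'
from h import *
go(A,(-80,0,65))
s=read_state(); zs=[]
for n in("side",):
    c=viewer.read_camera(n)
    u,v=proj(c,s["tool_pos"])[0]; x0,y0=int(u)-40,int(v)-35
    z=cv2.resize(c["pixels"][y0:y0+70,x0:x0+100,::-1],None,fx=7,fy=7,interpolation=cv2.INTER_CUBIC)
    cv2.imwrite("pics/d1.png",z)
E
```

```text
time: 3.18
tool_pos: [0.5555, 0.201, 0.0678]
tcp_rot: [-3.136, 0.157, -0.006]
wrist_force: [-0.4, 0.0, 0.6]
width: 0.002
world [0.5533 0.2018 0.065 ] shift [-2.3 -0.6  2.8] turn [-0.0015 -0.0035 -0.0005] t 3.175 F [-0.44  0.04  0.57]
```

View pics/d1.png

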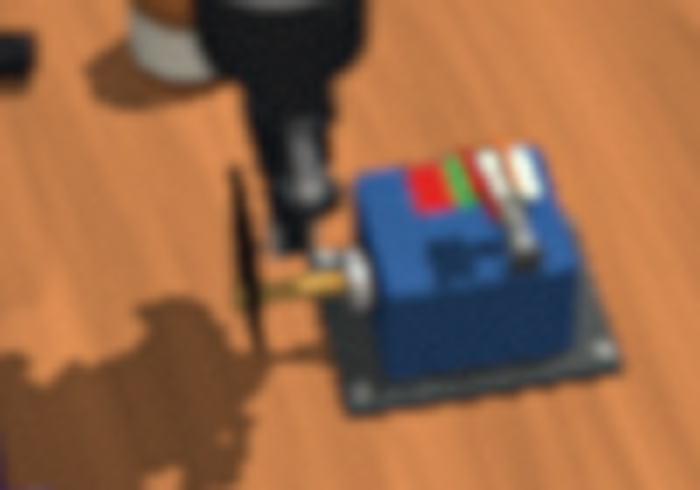

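```bash
python3 -m crank '-3 0 0 0 0 0 255; -5 0 0 0 0 0 255; -7 0 0 0 0 0 255; -8 0 0 0 0 0 255; -9 0 0 0 0 0 255; -9 0 0 0 0 0 255'; python3 -c "
from h import *
go(A,(-80,0,65))"; python3 -m crank '-2 0 0 0 0 0 255; -4 0 0 0 0 0 255; -6 0 0 0 0 0 255; -6 0 0 0 0 0 255'; python3 -c "
from h import *
go(A,(-80,0,65))"
```

```text
time: 3.98
tool_pos: [0.5452, 0.2021, 0.0656]
tcp_rot: [-3.137, 0.156, -0.001]
wrist_force: [1.4, -0.6, 3.0]
width: 0.0
world [0.5533 0.2018 0.065 ] shift [ 8.1 -0.5  0.6] turn [-0.0004 -0.0009  0.0004] t 3.975 F [ 1.4  -0.65  3.02]
time: 4.47
tool_pos: [0.5392, 0.2027, 0.0655]
tcp_rot: [-3.137, 0.156, -0.002]
wrist_force: [4.9, -0.7, 0.4]
width: -0.001
world [0.5533 0.2018 0.065 ] shift [14.1 -0.5  0.5] turn [-0.0005 -0.0011  0.0004] t 4.475 F [ 4.93 -0.68  0.4 ]
```

```bash
python3 -m crank '-2 0 0 0 0 0 255; -4 0 0 0 0 0 255; -4 0 0 0 0 0 255; -4 0 0 0 0 0 255'; python3 -c "
from h import *
go(A,(-80,0,65))"; python3 -m crank '-2 0 0 0 0 0 255; -4 0 0 0 0 0 255; -4 0 0 0 0 0 255;-4 0 0 0 0 0 255'; python3 -c "
from h import *
go(A,(-80,0,65))
s=read_state()
c=viewer.read_camera('side')
u,v=proj(c,s['tool_pos'])[0]; x0,y0=int(u)-40,int(v)-35
cv2.imwrite('pics/d2.png',cv2.resize(c['pixels'][y0:y0+70,x0:x0+100,::-1],None,fx=7,fy=7,interpolation=cv2.INTER_CUBIC))"
```

```text
time: 4.97
tool_pos: [0.5351, 0.2031, 0.0655]
tcp_rot: [-3.137, 0.156, -0.001]
wrist_force: [4.3, 1.0, 0.2]
width: -0.003
world [0.5533 0.2018 0.065 ] shift [18.2 -0.5  0.5] turn [-0.0004 -0.0005  0.0003] t 4.975 F [4.29 1.03 0.23]
time: 5.48
tool_pos: [0.531, 0.2035, 0.0654]
tcp_rot: [-3.137, 0.156, -0.001]
wrist_force: [4.2, 1.7, 1.0]
width: -0.001
world [0.5533 0.2018 0.065 ] shift [22.3 -0.5  0.5] turn [-0.0004 -0.0004  0.0003] t 5.475 F [4.24 1.69 1.02]
```

View pics/d2.png

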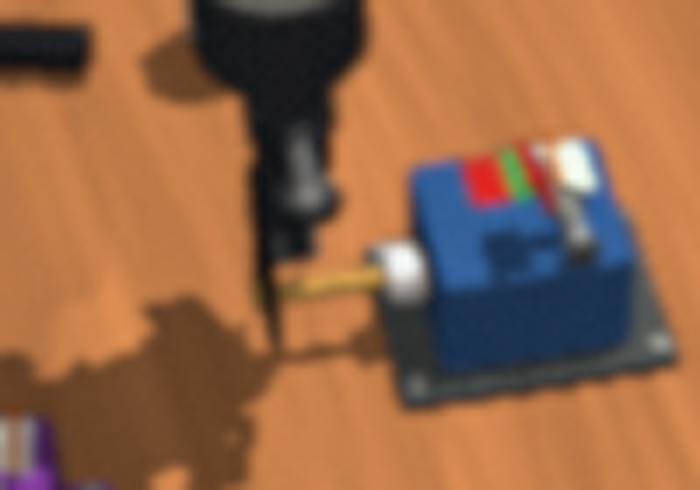

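```bash
python3 -m crank '-2 0 0 0 0 0 255; -4 0 0 0 0 0 255; -6 0 0 0 0 0 255; -8 0 0 0 0 0 255;-9 0 0 0 0 0 255;-9 0 0 0 0 0 255'; python3 -c "
from h import *
go(A,(-80,0,65))"; python3 -m crank '2 0 0 0 0 0 255; 5 0 0 0 0 0 255; 9 0 0 0 0 0 255;13 0 0 0 0 0 255; 17 0 0 0 0 0 255; 17 0 0 0 0 0 255'; python3 -c "
from h import *
go(A,(-80,0,65))
s=read_state()
c=viewer.read_camera('side')
u,v=proj(c,s['tool_pos'])[0]; x0,y0=int(u)-40,int(v)-35
cv2.imwrite('pics/d3.png',cv2.resize(c['pixels'][y0:y0+70,x0:x0+100,::-1],None,fx=7,fy=7,interpolation=cv2.INTER_CUBIC))"
```

```text
time: 6.28
tool_pos: [0.5221, 0.2044, 0.0655]
tcp_rot: [-3.137, 0.156, -0.001]
wrist_force: [5.3, 1.9, 0.6]
width: -0.001
world [0.5533 0.2018 0.065 ] shift [31.3 -0.4  0.5] turn [-0.0006 -0.0006  0.0003] t 6.275 F [5.26 1.93 0.58]
time: 7.02
tool_pos: [0.5386, 0.2023, 0.0649]
tcp_rot: [3.137, -0.156, -0.002]
wrist_force: [0.7, -0.1, 0.1]
width: -0.001
world [0.5533 0.2018 0.065 ] shift [14.7 -0.9 -0.1] turn [0.0004 0.001  0.0002] t 7.025 F [ 0.67 -0.06  0.12]
```

View pics/d3.png

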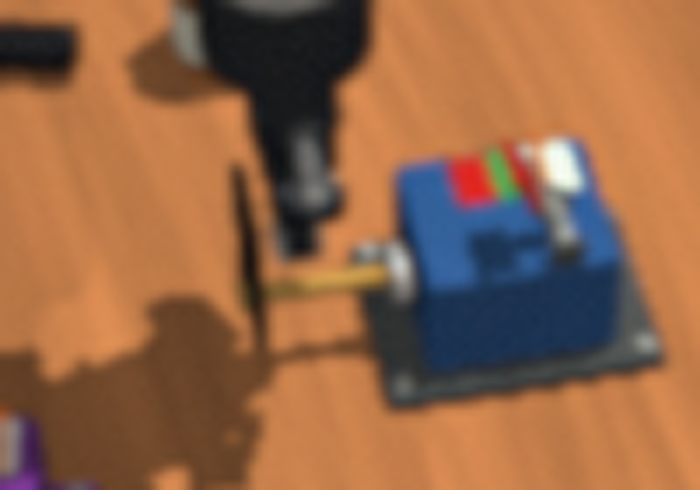

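```bash
python3 -c "
from h import *
go(A,(-36,-20,106));go(A,(-95,0,140))"
```

```text
world [0.5951 0.1775 0.106 ] shift [ 58.7  19.1 -41.1] turn [0.0003 0.0009 0.0002] t 7.075 F [ 0.94 -0.34 -0.44]
world [0.5384 0.2032 0.14  ] shift [ -0.3  -0.9 -75. ] turn [0.0003 0.0009 0.0002] t 7.075 F [ 0.94 -0.34 -0.44]
```

```bash
python3 -m crank '0 0 -40 0 0 0 255; 0 0 -85 0 0 0 255; 30 10 -85 0 0 0 255; 59 19 -70 0 0 0 255; 59 19 -45 0 0 0 255; 59 19 -41 0 0 0 255;59 19 -41 0 0 0 255'; python3 -c "
from h import *
go(A,(-36,-20,106))
s=read_state()
c=viewer.read_camera('side')
u,v=proj(c,s['tool_pos'])[0]; x0,y0=int(u)-50,int(v)-35
cv2.imwrite('pics/d4.png',cv2.resize(c['pixels'][y0:y0+70,x0:x0+100,::-1],None,fx=7,fy=7,interpolation=cv2.INTER_CUBIC))"
```

```text
time: 7.95
tool_pos: [0.595, 0.1778, 0.1061]
tcp_rot: [3.137, -0.155, -0.002]
wrist_force: [0.7, 0.1, 0.2]
width: -0.002
world [0.5951 0.1775 0.106 ] shift [0.2 0.3 0.1] turn [0.0004 0.0012 0.0006] t 7.95 F [0.71 0.05 0.24]
```

View pics/d4.png

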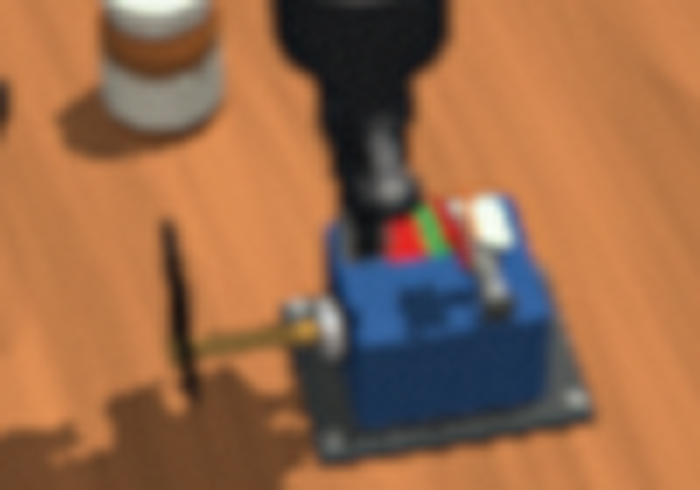

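```bash
python3 -m crank '10 0 0 0 0 0 255; 20 0 0 0 0 0 255; 27 0 0 0 0 0 255; 34 0 0 0 0 0 255; 41 0 0 0 0 0 255; 48 0 0 0 0 0 255;54 0 0 0 0 0 255;54 0 0 0 0 0 255'; python3 -m crank '2 0 0 0 0 0 255; 3 0 0 0 0 0 255;3 0 0 0 0 0 255';python3 -c "
from h import *
go(A,(-36,-20,106))
s=read_state()
c=viewer.read_camera('side')
u,v=proj(c,s['tool_pos'])[0]; x0,y0=int(u)-50,int(v)-35
cv2.imwrite('pics/d5.png',cv2.resize(c['pixels'][y0:y0+70,x0:x0+100,::-1],None,fx=7,fy=7,interpolation=cv2.INTER_CUBIC))"
```

```text
time: 9.0
tool_pos: [0.6499, 0.1723, 0.106]
tcp_rot: [3.138, -0.156, 0.001]
wrist_force: [0.2, -0.2, 0.4]
width: -0.001
time: 9.38
tool_pos: [0.6522, 0.1721, 0.1063]
tcp_rot: [3.138, -0.156, -0.0]
wrist_force: [-1.8, -0.9, -0.7]
width: -0.0
world [0.5951 0.1775 0.106 ] shift [-57.4   0.3   0.3] turn [0.     0.0001 0.0005] t 9.375 F [-1.76 -0.91 -0.71]
```

View pics/d5.png

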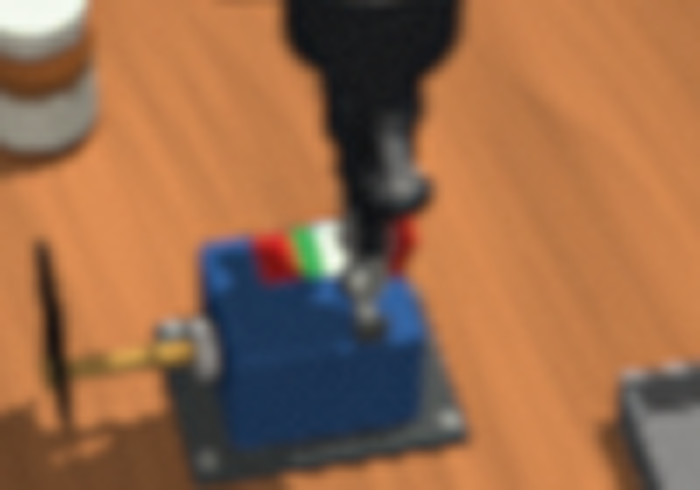

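Flag is going over to the back (red now right of the finger). Push until the stop shows as a force rise.

```bash
for i in 1; do python3 -m crank '1.5 0 0 0 0 0 255; 2 0 0 0 0 0 255;2 0 0 0 0 0 255'; python3 -m crank '1.5 0 0 0 0 0 255; 2 0 0 0 0 0 255;2 0 0 0 0 0 255'; done
```

```text
time: 9.8
tool_pos: [0.6544, 0.172, 0.1063]
tcp_rot: [-3.138, 0.156, -0.0]
wrist_force: [-0.3, -0.0, 0.3]
width: -0.001
time: 10.18
tool_pos: [0.6565, 0.1717, 0.1063]
tcp_rot: [-3.138, 0.156, -0.0]
wrist_force: [-1.6, -0.7, -0.5]
width: -0.003
```

```bash
python3 -m crank '1.5 0 0 0 0 0 255; 2 0 0 0 0 0 255;2 0 0 0 0 0 255'; python3 -c "
from h import *
go(A,(-36,-20,106))"
```

```text
time: 10.55
tool_pos: [0.658, 0.1715, 0.1062]
tcp_rot: [3.138, -0.156, -0.001]
wrist_force: [-2.5, 0.5, 0.8]
width: 0.004
world [0.5951 0.1775 0.106 ] shift [-63.2   0.3   0.3] turn [0.0001 0.0007 0.0003] t 10.55 F [-2.52  0.48  0.76]
```

```bash
python3 -m crank '1.5 0 0 0 0 0 255; 2 0 0 0 0 0 255;2 0 0 0 0 0 255'; python3 -m crank '1.5 0 0 0 0 0 255; 2 0 0 0 0 0 255;2 0 0 0 0 0 255'; python3 -c "
from h import *
go(A,(-36,-20,106))"
```

```text
time: 10.92
tool_pos: [0.6583, 0.1715, 0.1061]
tcp_rot: [3.137, -0.156, -0.007]
wrist_force: [-7.4, 1.7, 3.4]
width: 0.001
time: 11.3
tool_pos: [0.6586, 0.1715, 0.106]
tcp_rot: [3.137, -0.156, -0.012]
wrist_force: [-12.5, 1.6, 7.1]
width: -0.002
world [0.5951 0.1775 0.106 ] shift [-63.8   0.3   0.5] turn [0.0009 0.0079 0.0004] t 11.3 F [-12.49   1.59   7.11]
```

```bash
python3 -m crank '-15 0 0 0 0 0 255; -20 0 -50 0 0 0 255; -20 0 -95 0 0 0 255; -20 0 -95 0 0 0 255;-20 0 -95 0 0 0 255'; python3 -c "
from h import *
go(B,(-80,0,185));go(B,(-80,0,65))"
```

```text
time: 11.92
tool_pos: [0.6427, 0.173, 0.2015]
tcp_rot: [-3.138, 0.156, -0.003]
wrist_force: [-0.6, 0.7, -0.2]
width: -0.001
world [ 0.5602 -0.122   0.185 ] shift [-52.8 301.7  16.4] turn [-0.0003 -0.0017  0.0602] t 11.925 F [-0.57  0.7  -0.23]
world [ 0.5602 -0.122   0.065 ] shift [-53.  301.8 136.4] turn [-0.0003 -0.0017  0.0602] t 11.925 F [-0.57  0.7  -0.23]
```

```bash
python3 -m crank '-53 302 0 0 0 0.06 255; -53 302 0 0 0 0.06 255; -53 302 0 0 0 0.06 255; -53 302 0 0 0 0.06 255; -53 302 0 0 0 0.06 255; -53 302 0 0 0 0.06 255; -53 302 16 0 0 0.06 255; -53 302 16 0 0 0.06 255; -53 302 16 0 0 0.06 255'; python3 -c "
from h import *
go(B,(-80,0,65))
s=read_state()
for n in('side','top'):
  c=viewer.read_camera(n); cv2.imwrite('pics/%s6.png'%n,c['pixels'][:,:,::-1])
  if n=='side':
    x0,y0=225,130
    z1=cv2.resize(c['pixels'][y0:y0+78,x0:x0+78,::-1],None,fx=5,fy=5,interpolation=cv2.INTER_CUBIC)
    x0,y0=266,202
    z2=cv2.resize(c['pixels'][y0:y0+78,x0:x0+78,::-1],None,fx=5,fy=5,interpolation=cv2.INTER_CUBIC)
    cv2.imwrite('pics/d6.png',np.hstack([z1,z2]))"
```

```text
time: 13.05
tool_pos: [0.5596, -0.1208, 0.1843]
tcp_rot: [-3.131, 0.247, 0.003]
wrist_force: [-0.6, -0.4, -0.1]
width: -0.002
world [ 0.5602 -0.122   0.065 ] shift [  1.    1.2 119.3] turn [-0.0003  0.0016  0.0023] t 13.05 F [-0.57 -0.41 -0.07]
```

View pics/d6.png

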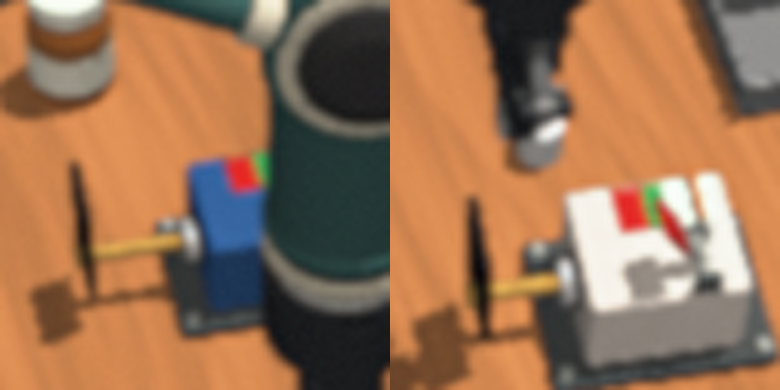

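Plate A stays out, its flag is hidden behind the arm for now; the spare bush is just behind the fingertips in view. Descend behind plate B.

```bash
python3 -m crank '0 0 50 0 0 0 255; 0 0 90 0 0 0 255; 0 0 117 0 0 0 255; 0 0 119 0 0 0 255; 0 0 119 0 0 0 255'; python3 -c "
from h import *
go(B,(-80,0,65))
s=read_state()
c=viewer.read_camera('side')
u,v=proj(c,s['tool_pos'])[0]; x0,y0=int(u)-40,int(v)-35
cv2.imwrite('pics/d7.png',cv2.resize(c['pixels'][y0:y0+70,x0:x0+100,::-1],None,fx=7,fy=7,interpolation=cv2.INTER_CUBIC))"
```

```text
time: 13.78
tool_pos: [0.5608, -0.1221, 0.0674]
tcp_rot: [3.131, -0.249, 0.003]
wrist_force: [-0.2, 0.6, 0.1]
width: -0.0
world [ 0.5602 -0.122   0.065 ] shift [-0.6 -0.   2.4] turn [ 0.0002 -0.0016  0.0007] t 13.775 F [-0.2   0.59  0.1 ]
```

View pics/d7.png

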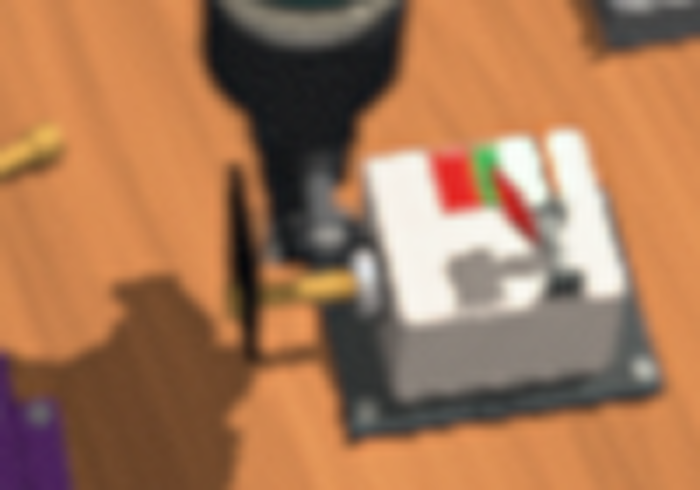

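```bash
python3 -m crank '-3 0 0 0 0 0 255; -5 0 0 0 0 0 255; -7 0 0 0 0 0 255; -8 0 0 0 0 0 255; -8 0 0 0 0 0 255; -8 0 0 0 0 0 255'; python3 -c "
from h import *
go(B,(-80,0,65))"; python3 -m crank '-2 0 0 0 0 0 255; -4 0 0 0 0 0 255; -4 0 0 0 0 0 255; -4 0 0 0 0 0 255'; python3 -m crank '-2 0 0 0 0 0 255; -4 0 0 0 0 0 255; -4 0 0 0 0 0 255; -4 0 0 0 0 0 255'; python3 -c "
from h import *
go(B,(-80,0,65))"
```

```text
time: 14.58
tool_pos: [0.5523, -0.121, 0.0666]
tcp_rot: [3.132, -0.25, 0.002]
wrist_force: [1.3, -0.8, 2.2]
width: -0.002
world [ 0.5602 -0.122   0.065 ] shift [ 7.9 -0.3  1.6] turn [ 0.0001 -0.001   0.0002] t 14.575 F [ 1.35 -0.82  2.15]
time: 15.08
tool_pos: [0.5482, -0.1204, 0.0665]
tcp_rot: [3.132, -0.25, 0.001]
wrist_force: [3.6, -0.6, 2.2]
width: 0.004
time: 15.58
tool_pos: [0.5441, -0.1197, 0.0664]
tcp_rot: [3.132, -0.25, 0.001]
wrist_force: [4.6, -1.3, 1.0]
width: 0.002
world [ 0.5602 -0.122   0.065 ] shift [16.3 -0.3  1.4] turn [ 0.     -0.0003  0.0002] t 15.575 F [ 4.57 -1.27  0.99]
```

```bash
python3 -m crank '-2 0 0 0 0 0 255; -4 0 0 0 0 0 255; -4 0 0 0 0 0 255'; python3 -m crank '0 0 0 0 0 0 255'; python3 -c "
from h import *
go(B,(-80,0,65))";  python3 -m crank '-2 0 0 0 0 0 255; -3 0 0 0 0 0 255; -3 0 0 0 0 0 255';python3 -m crank '0 0 0 0 0 0 255'; python3 -c "
from h import *
go(B,(-80,0,65))
s=read_state()
c=viewer.read_camera('side')
u,v=proj(c,s['tool_pos'])[0]; x0,y0=int(u)-40,int(v)-35
cv2.imwrite('pics/d8.png',cv2.resize(c['pixels'][y0:y0+70,x0:x0+100,::-1],None,fx=7,fy=7,interpolation=cv2.INTER_CUBIC))"
```

```text
time: 15.95
tool_pos: [0.5401, -0.119, 0.0664]
tcp_rot: [3.132, -0.25, 0.0]
wrist_force: [4.0, -0.3, 0.9]
width: 0.0
time: 16.08
tool_pos: [0.5401, -0.119, 0.0664]
tcp_rot: [3.132, -0.25, 0.0]
wrist_force: [4.2, -0.7, 0.7]
width: -0.001
world [ 0.5602 -0.122   0.065 ] shift [20.3 -0.3  1.4] turn [-0.     -0.0002  0.0001] t 16.075 F [ 4.22 -0.72  0.73]
time: 16.45
tool_pos: [0.5371, -0.1185, 0.0664]
tcp_rot: [-3.132, 0.25, -0.0]
wrist_force: [4.8, -0.5, 1.4]
width: -0.0
time: 16.58
tool_pos: [0.5371, -0.1186, 0.0664]
tcp_rot: [3.132, -0.25, 0.0]
wrist_force: [5.4, -0.3, 2.5]
width: -0.003
world [ 0.5602 -0.122   0.065 ] shift [23.4 -0.3  1.4] turn [-0.     -0.0001  0.0002] t 16.575 F [ 5.36 -0.31  2.55]
```

View pics/d8.png

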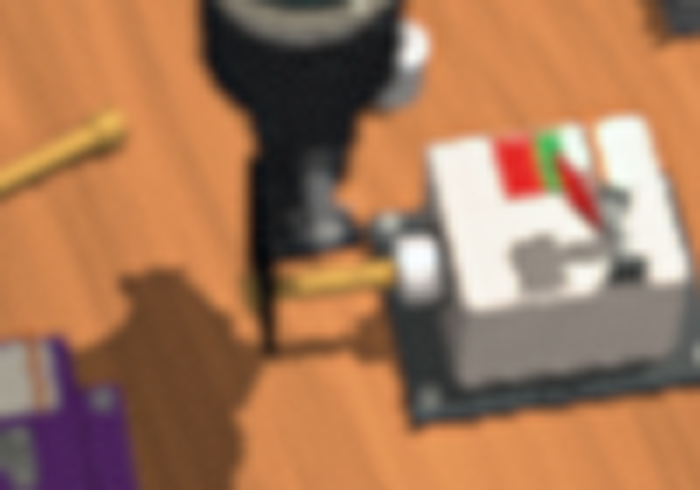

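```bash
python3 -m crank '-2 0 0 0 0 0 255; -4 0 0 0 0 0 255; -6 0 0 0 0 0 255; -8 0 0 0 0 0 255;-9 0 0 0 0 0 255;-9 0 0 0 0 0 255'; python3 -c "
from h import *
go(B,(-80,0,65))"; python3 -m crank '2 0 0 0 0 0 255; 5 0 0 0 0 0 255; 9 0 0 0 0 0 255;13 0 0 0 0 0 255; 17 0 0 0 0 0 255; 17 0 0 0 0 0 255'; python3 -c "
from h import *
go(B,(-80,0,65));go(B,(-36,-20,106))
s=read_state()
c=viewer.read_camera('side')
u,v=proj(c,s['tool_pos'])[0]; x0,y0=int(u)-40,int(v)-35
cv2.imwrite('pics/d9.png',cv2.resize(c['pixels'][y0:y0+70,x0:x0+100,::-1],None,fx=7,fy=7,interpolation=cv2.INTER_CUBIC))
x0,y0=225,130
cv2.imwrite('pics/d9a.png',cv2.resize(c['pixels'][y0:y0+78,x0:x0+90,::-1],None,fx=6,fy=6,interpolation=cv2.INTER_CUBIC))
"
```

```text
time: 17.38
tool_pos: [0.5281, -0.1171, 0.0664]
tcp_rot: [-3.132, 0.25, -0.0]
wrist_force: [4.5, 0.4, 1.2]
width: -0.0
world [ 0.5602 -0.122   0.065 ] shift [32.5 -0.2  1.4] turn [-0.0001 -0.      0.0002] t 17.375 F [4.46 0.41 1.21]
time: 18.12
tool_pos: [0.5447, -0.1197, 0.0659]
tcp_rot: [-3.132, 0.25, 0.002]
wrist_force: [0.3, 0.1, -0.5]
width: 0.006
world [ 0.5602 -0.122   0.065 ] shift [15.7 -0.2  0.9] turn [-0.      0.0011  0.0003] t 18.125 F [ 0.25  0.15 -0.52]
world [ 0.6005 -0.1487  0.106 ] shift [ 59.6  19.8 -40.2] turn [-0.      0.0011  0.0003] t 18.125 F [ 0.25  0.15 -0.52]
```

View pics/d9.png

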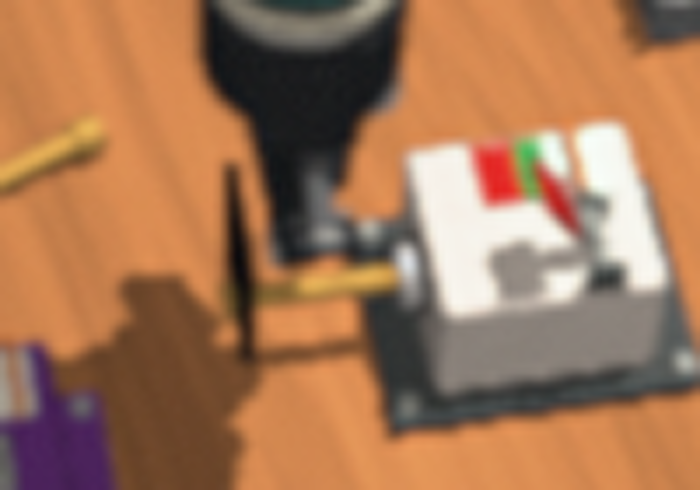

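View pics/d9a.png

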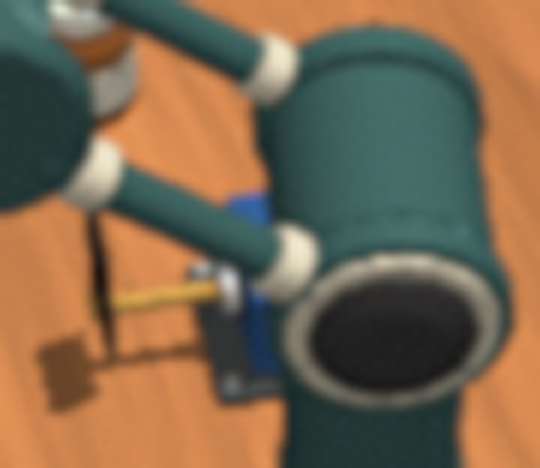

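Both pins slid out and stay out; now the white flag.

```bash
python3 -m crank '0 0 -40 0 0 0 255; 0 0 -85 0 0 0 255; 30 10 -85 0 0 0 255; 59 20 -70 0 0 0 255; 59 20 -45 0 0 0 255; 59 20 -40 0 0 0 255;59 20 -40 0 0 0 255'; python3 -m crank '10 0 0 0 0 0 255; 20 0 0 0 0 0 255; 27 0 0 0 0 0 255; 34 0 0 0 0 0 255; 41 0 0 0 0 0 255; 48 0 0 0 0 0 255;54 0 0 0 0 0 255;58 0 0 0 0 0 255; 58 0 0 0 0 0 255'; python3 -c "
from h import *
go(B,(-36,-20,106))"
```

```text
time: 19.05
tool_pos: [0.5992, -0.1486, 0.1059]
tcp_rot: [-3.131, 0.25, 0.002]
wrist_force: [0.3, 0.5, -0.9]
width: 0.003
time: 20.18
tool_pos: [0.6578, -0.1581, 0.1062]
tcp_rot: [3.132, -0.25, 0.001]
wrist_force: [-0.0, 0.3, -1.0]
width: -0.002
world [ 0.6005 -0.1487  0.106 ] shift [-58.1  -0.2   0.2] turn [-0.     -0.0008  0.0002] t 20.175 F [-0.03  0.29 -0.98]
```

```bash
for i in 1; do python3 -m crank '1.5 0 0 0 0 0 255; 2.5 0 0 0 0 0 255;2.5 0 0 0 0 0 255'; python3 -m crank '1.5 0 0 0 0 0 255; 2 0 0 0 0 0 255;2 0 0 0 0 0 255'; done
```

```text
time: 20.55
tool_pos: [0.6597, -0.1585, 0.1063]
tcp_rot: [-3.132, 0.25, -0.0]
wrist_force: [-1.5, 0.6, 0.1]
width: 0.001
time: 20.92
tool_pos: [0.6618, -0.1588, 0.1063]
tcp_rot: [3.132, -0.25, 0.0]
wrist_force: [-1.1, 0.0, 0.0]
width: 0.002
```

```bash
for i in 1; do python3 -m crank '1.5 0 0 0 0 0 255; 2 0 0 0 0 0 255;2 0 0 0 0 0 255'; python3 -m crank '1.5 0 0 0 0 0 255; 2 0 0 0 0 0 255;2 0 0 0 0 0 255'; done
```

```text
time: 21.3
tool_pos: [0.6628, -0.159, 0.1062]
tcp_rot: [-3.131, 0.25, 0.003]
wrist_force: [-4.9, 1.2, 1.9]
width: 0.004
time: 21.68
tool_pos: [0.663, -0.159, 0.106]
tcp_rot: [-3.131, 0.25, 0.009]
wrist_force: [-9.2, 2.6, 5.4]
width: -0.0
```

```bash
python3 -m crank '-15 0 0 0 0 0 255; -20 0 -50 0 0 0 255; -20 0 -110 0 0 0 255; -20 0 -125 0 0 0 255;-80 60 -125 0 0 0 255;-140 120 -125 0 0 0 255;-180 180 -125 0 0 0 255;-200 240 -125 0 0 0 255;-200 300 -125 0 0 0 255;-200 360 -125 0 0 0 255;-200 400 -125 0 0 0 255;-200 400 -125 0 0 0 255;-200 400 -125 0 0 0 255'; python3 - <<'E'
from h import *
zs=[]
for n,o in(("side",((238,140),(276,222))),("top",((190,172),(290,172)))):
    c=viewer.read_camera(n); cv2.imwrite(f"pics/{n}10.png",c["pixels"][:,:,::-1])
    zs.append(np.hstack([cv2.resize(c["pixels"][y:y+72,x:x+70,::-1],None,fx=5.5,fy=4.1,interpolation=cv2.INTER_CUBIC) for x,y in o]))
    for k,P in(("A",A),("B",B)):
        print(n,k,proj(c,st2w(P,np.array([[20+50*np.sin(a),-20,77+50*np.cos(a)] for a in(-.55,.55)])/1e3)).round(1).tolist(), o)
cv2.imwrite("pics/fin.png",np.vstack(zs))
E
```

```text
time: 23.3
tool_pos: [0.4041, -0.5236, 0.2303]
tcp_rot: [-3.131, 0.253, 0.0]
wrist_force: [-0.7, -0.1, 0.6]
width: 0.0
side A [[275.9, 162.0], [292.4, 159.3]] ((238, 140), (276, 222))
side B [[318.1, 244.7], [337.1, 241.9]] ((238, 140), (276, 222))
top A [[227.0, 199.2], [229.2, 182.8]] ((190, 172), (290, 172))
top B [[332.9, 198.9], [335.6, 182.6]] ((190, 172), (290, 172))
```

View pics/fin.png

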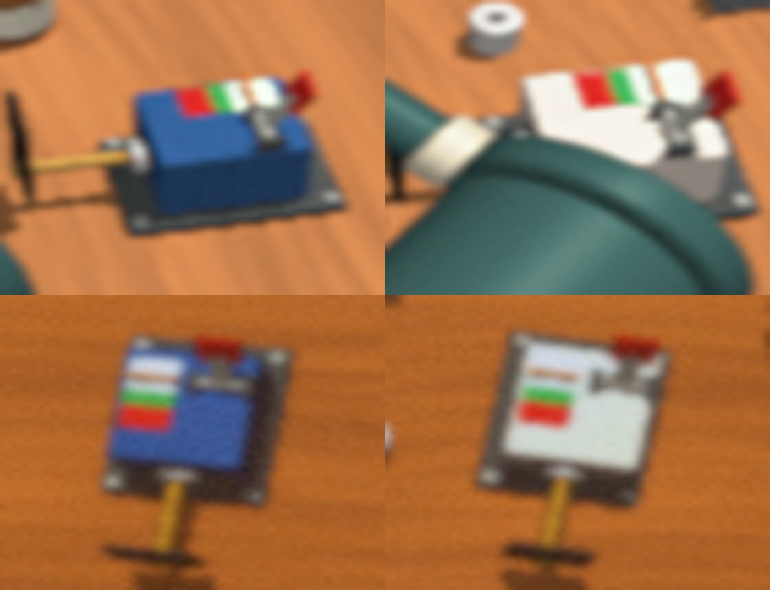

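View pics/side10.png

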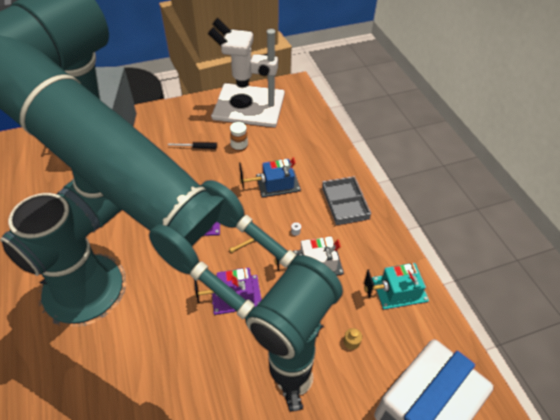

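```bash
python3 -c "
from h import *
print(job.finish_job())"
```

```text
the job is handed in; nothing more can be done
None
```

Both pins turned out to be loose, so I treated both testers as rejects and handed the job in at about 23 s of the 56 s allowed.

- **Pull tests:** I hooked the shut fingers behind each plate and pulled it straight out, blue first, then white. On both, the force stayed at 4 to 5 N while the plate kept moving; a pin that held would have read about 10 N by then. I drew each pin out of its bush, about 16 mm by the arm's travel, and let the bush spring back.
- **Flags:** I pushed each red flag to its rear stop. The force rose to about 12 N on blue and 9 N on white with almost no further movement, which shows the stops were reached.

**Last checks:**
- **Top view:** Both pins are still out, by roughly 14 mm from the plate shift in the picture. Both flags lean fully back, and both pointers stand in the white part, as expected for pins that slid.
- **Side view:** It agrees for the blue tester. The arm partly hid the white one, so its plate was confirmed only from above.
- **Bystanders:** I saw none moved. I did not measure them.
- **Disagreement:** The side camera read about 2 pixels (5 mm) off the top view. The gripper showed most of the same offset, so I relied on the top view and on touch.

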